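# Lock the carrying key into the gearbox cover

### The job

Take the T-shaped carrying key out of its slanted wooden rest and pass its foot down through the slot in the steel cover of the gearbox, push it down against the sprung pad, give it a quarter turn either way and let it spring back up, so that it stands locked upright in the cover by itself, ready for carrying. Leave the other loose things on the bench where they are.

Things in the scene. Friction and masses are not known exactly. Their poses are not given: they have to be found in the camera images.
- key: Loose dark steel T-key, 0.11 to 0.21 kg, 120 mm long. Origin: centre of the underside of its foot; z along the stem towards the grip. Foot: cross bar 52 mm (y) x 10 mm (x) x 10 mm (z 0 to 10). Stem: 12 mm diameter, z 10 to 82. Grip: flat block parallel to the foot, 46 mm (y) x 14 mm (x), z 82 to 120. At the start its foot stands in the wooden rest and the key leans.
- key_grip (a point): Centre of the key's grip block, 101 mm from the key's origin along its z; same axes as the key. Pinch it across its 14 mm (along x).
- rest: Fixed wooden block on a 110 x 110 mm base. Origin: centre of its underside. Its pocket, 14 mm (x) x 56 mm (y) and 30 mm deep, leans 0.44 rad from vertical towards the rest's -x; the pocket floor's centre lies 30 mm above the origin. Draw the key out along its own z by 40 mm or more. Nothing on it rises above 70 mm.
- housing: Fixed cast aluminium gearbox housing, 150 x 130 mm, with a flat bolted steel cover, 156 x 132 mm, on it. Origin: centre of the housing's underside; the cover's top is 70 mm above it.
- cover_mid (a point): Point on the level of the cover's top, above the housing's centre; housing's axes. The slot, 57 mm (x) x 14 mm (y), runs 13 mm down through the cover. The cover does not sit centrally: the slot's centre is on y = 0 but anywhere from 12 mm to the -x to 12 mm to the +x side of this point; that offset is not reported, so see it or feel for it.
- pad_mid (a point): Centre of the top of the sprung pad (100 x 70 mm) under the slot, at rest, 14 mm below the cover's top; fixed to the housing. The pad yields downwards at 3 N plus 0.4 N per mm, up to 16 mm. To turn, the foot's underside must be at least 24 mm below the cover's top (26 is good; about 8 N).
- lock_mid (a point): Point 18 mm below point cover_mid: the level of the foot's underside when locked. Across the slot's middle, in the cover's underside, is a pocket 18 mm wide (x), 60 mm long (y), 5 mm deep; after a quarter turn the spring lifts the foot into it, the foot then lying along the housing's y.
- screwdriver: Loose bystander: screwdriver with green handle, 170 mm, lying on the bench between housing and rest.
- disc: Loose bystander: steel grinding disc, 114 mm diameter, 7 mm high, flat on the bench.
- flange: Loose bystander: square dark steel flange with five holes, 64 x 64 x 12 mm, flat on the bench.
- spanner: Loose bystander: steel spanner, 180 mm, lying on the bench.
- hammer: Loose bystander: hammer, 260 mm, lying on the bench.
- oilcan: Loose bystander: blue can, 60 mm diameter, 120 mm high, standing.

How it is judged:
At the end, for the whole second after the job is handed in: The key is let go and at rest, upright within 0.15 rad, its foot in the pocket under the cover: underside 49.5 to 55.5 mm above the bench, foot crosswise to the slot (parallel to the housing's y within 0.28 rad), and its origin within 22 mm (x) and 10 mm (y) of the housing's centre (z of key in the frame of housing between 0.0495 and 0.0555 m and x of key in the frame of housing between -0.022 and 0.022 m and y of key in the frame of housing between -0.01 and 0.01 m and angle between the y axis of key and the y axis of housing, either way round below 0.28 rad and angle between key's own z axis and vertical below 0.15 rad and linear speed of key below 0.02 m/s); the robot touches nothing.
It fails at once if a loose bystander is moved more than 30 mm (distance of any of screwdriver, disc, flange, spanner, hammer, oilcan from where it was at the start of the episode above 0.03 m).
It also fails if it takes over 58 s, if anything falls off the work surface, if the arm or the gripper's body presses on something with over 40 N, if the wrist force passes 120 N, or if a joint passes its speed limit or range.

### The arm

A 6-joint arm with a two-finger parallel gripper is mounted at the origin on the work surface. World frame = base frame: x ahead of the robot, y to its left, z up, the work surface at z = 0. Lengths are in m, angles in rad, forces in N, time in s.
With the tool pointing down it reaches from about 0.325 to 0.775 m from the base axis. Payload 9.3 kg.
Tool frame: the origin (TCP) lies midway between the tips of the shut fingers; the grasp point (between the pads) lies 19 mm behind it; z points along the fingers, y is the direction in which the jaws open and shut (so a half turn about z gives the same grasp; the last joint's range is limited). The gripper opens to 85 mm and grips with 20 to 120 N. Pads are 22 mm wide; open, the fingers measure 114 mm over their backs; the gripper's body (76 mm by 85 mm) begins 54 mm behind the grasp point. The pads swing forward as they close: fully open they stand 13 mm farther back than shut.
Start: joints at [0.961, 0.259, 0.021, 1.334, 0, 1.418], TCP at [0.243, 0.494, 0.231] pointing down, gripper open.
Joint ranges: [-3.04, 3.04], [-0.91, 1.82], [-1.04, 1.36], [-1.92, 1.95], [-1.52, 1.45], [-3.14, 3.14]. Speed limits (rad/s): [2.22, 2.22, 2.79, 3.14, 3.14, 3.14].

### API

Orientations are given as [roll, pitch, yaw] about the fixed x, y, z axes, in that order (R = Rz(yaw) Ry(pitch) Rx(roll)).
In Python, from plant import r gives the robot as it stands.
- The arm moves only by the tool servo_tool, never from a script. Its argument "series" is a list of rows, each a list of 4 numbers: the shift along the tool's x, y, z as a fraction of full scale, then the turn about the tool's z as a fraction of full scale. In form: [[x, y, z, spin], ...]. A call has exactly 8 rows; each row is the pose to reach, as a shift and turn from the pose measured when the call began, along the tool's axes at that moment, turning the shorter way round; what a row does not reach only later rows make up. Full scale, the value 1, is 0.3 m for a shift and 180 degrees for a turn. A row lasts 1/12 s, in which the tool goes at most 41.7 mm and 7.16 degrees, less where a joint would pass 70% of its speed; a pose out of reach is approached as far as the arm can. A call with a number of a shift or a turn outside -1 to 1 is refused whole. A call with a gripper value outside its range is refused whole. "jaw" is the opening, from 0 (shut) to 1 (fully open), set as the call begins (left out, the last holds). The fingers move at their own pace and stop on an object; the grip force is fixed at half the most. Time passes only in rows, so rows that repeat a pose let the fingers close, or fill a call up. It gives the time, the measured TCP pose, the force and the opening at its end, in the units of the state.
- r.observe(): the state, without advancing time (a new reading comes with each control period).
- r.read_camera(name): name is "scene" or "top" or "wrist"; returns the picture (420x560x3 uint8, red, green, blue); there is no depth.
- r.camera_model(name): a dict with "mtx" (3x3 intrinsics, pixels), "rvec" (rotation vector, rad) and "tvec" (3), from world to camera coordinates, as OpenCV has them. Camera axes: x right, y down, z forward; pixel columns grow to the right and rows downward; lengths in m; the calibration is good to about 2 mm. The wrist camera is an equidistant fisheye: a pixel r from the principal point sees the ray r / f radians off the axis. A picture is of the moment at which its call begins: read the wrist's pose just before it. camera_model takes no time and is no camera call; for the wrist camera it gives the pose at the moment of the call.
- r.sign_off(): hands the job in, once; it reports no verdict.
Trained networks look in the newest picture that a camera, given by its name, has taken for a name from the list of things; names that differ only in an ending like _2 or _b are one class to them, and where a whole thing is asked for, a point or a joint stands for the part that bears it (a point fixed in the world has none). Each returns a list of dicts, best first, with "score" (0 to 1); they miss things now and then, are a little off and sometimes report something else, mostly with a low value. They report only what shows in the picture. A call takes as long as a camera call.
- r.recognise(camera, query): "at" ([column, row] in pixels, amid what is visible of it).
The state is a dict: "time": time; "joints": joint angles; "qvel": joint speeds; "joint_efforts": joint torques, N m; "eef_pos": TCP position; "eef_rot": TCP orientation; "contact_force": force on the tool from outside, world axes, zero at the start; "wrist_torque": the same for the moment, N m; "grip_width": finger opening in m.
Only numpy, scipy, OpenCV 4.12 (cv2) and the standard library are available. Lean on these libraries where they do the work, as an engineer would, in place of code of your own. Each camera call takes 0.05 s, during which the arm holds its last target. There are 200 camera calls.

## Working session

There is one attempt and no reset: what is moved stays moved. The work goes in short steps, Python scripts to look and compute and a tool call to move; the robot and the scene stay as the last step left them, time stands still between calls to the robot, and variables do not carry over. Pictures are saved under pics/ and viewed, about 8 in all and at most 12, crops included, and the job is handed in when it is done.

Besides the shell and the picture viewer there is one more tool, called after "Emit:" as name(argument=value, ...), one argument or row to a line, values as JSON. servo_tool: Moves the arm, as the interface text tells. Its arguments: {"type":"object","properties":{"series":{"type":"array","items":{"type":"array","items":{"type":"number"}}},"jaw":{"type":"number"}},"required":["series"]}

```bash
ls; mkdir -p pics
python3 - <<'E'
from plant import r
import cv2
print(r.observe())
for c in ["scene","top"]:
    im=r.read_camera(c); cv2.imwrite(f"pics/{c}0.png",im[:,:,::-1])
    m=r.camera_model(c); print(c,m)
    for q in ["key","key_grip","rest","housing","cover_mid","screwdriver","oilcan"]:
        try: print(q,[(d['at'],round(d['score'],2)) for d in r.recognise(c,q)][:2])
        except Exception as e: print(q,e)
E
```

```text
pics
{'time': 0.0, 'joints': array([9.61398019e-01, 2.59178909e-01, 2.07475494e-02, 1.33366323e+00,
       1.64718241e-05, 1.41820279e+00]), 'qvel': array([ 0.00077299,  0.00118038,  0.00059603,  0.00086513, -0.00089275,
        0.00037557]), 'joint_efforts': array([-1.19023342e-03, -5.55644524e+01,  3.44531965e+01,  1.38928797e-02,
       -2.59581757e-04,  7.27516181e-06]), 'eef_pos': array([0.24243401, 0.49338168, 0.23066777]), 'eef_rot': array([-3.14031198e+00, -2.13619636e-04,  2.68478774e+00]), 'contact_force': array([1.00234066, 0.28892   , 0.34624442]), 'wrist_torque': array([-0.02302046,  0.01392978, -0.00352827]), 'grip_width': 0.08529694044645182}
scene {'mtx': array([[510.31632603,   0.        , 278.77763889],
       [  0.        , 510.31632603, 204.75982578],
       [  0.        ,   0.        ,   1.        ]]), 'rvec': array([ 2.03333636,  1.19887148, -0.50614873]), 'tvec': array([-0.28984781, -0.2827546 ,  1.7003676 ])}
key [([202.4, 216.0], 0.94)]
key_grip [([207.1, 215.2], 0.81)]
rest [([208.5, 259.3], 0.57)]
housing [([329.1, 208.1], 0.55), ([207.0, 260.1], 0.53)]
cover_mid [([329.9, 207.6], 0.78)]
screwdriver [([271.3, 212.4], 0.55)]
oilcan [([146.0, 303.5], 0.7)]
top {'mtx': array([[406.49527688,   0.        , 282.81761173],
       [  0.        , 406.49527688, 213.87456338],
       [  0.        ,   0.        ,   1.        ]]), 'rvec': array([ 2.15787444, -2.18053505,  0.08972895]), 'tvec': array([0.01852503, 0.60946351, 1.03216201])}
key [([218.9, 259.6], 0.61), ([365.8, 227.7], 0.51)]
key_grip [([365.3, 230.8], 0.51)]
rest [([361.3, 218.4], 0.7)]
housing [([214.4, 237.5], 0.55)]
cover_mid [([221.5, 261.9], 0.63)]
screwdriver [([283.2, 243.3], 0.94)]
oilcan [([438.8, 176.5], 0.65)]
```

View pics/scene0.png

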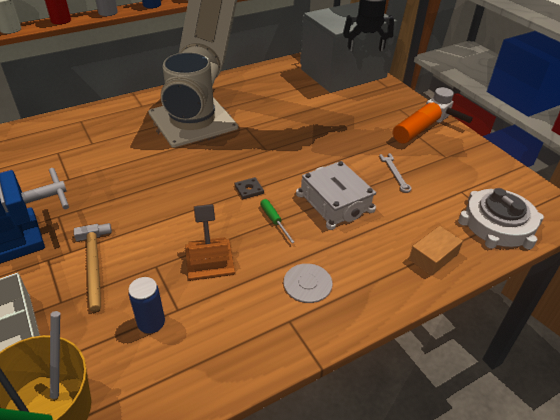

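View pics/top0.png

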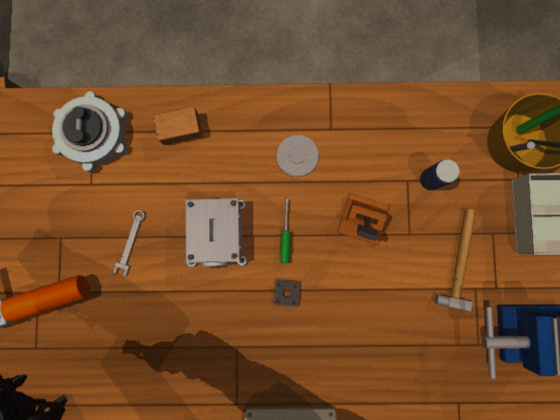

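The scene camera shows the rest with the key at about (207,240) and the housing at (337,193). In the top view the housing is at (213,231), its slot running up the picture, and the rest is at (363,218) with the key leaning down-right towards the robot.

```bash
python3 - <<'E'
import cv2,numpy as np
t=cv2.imread("pics/top0.png");s=cv2.imread("pics/scene0.png")
f=lambda im,x,y,w,h:cv2.resize(im[y:y+h,x:x+w],(390,290),interpolation=cv2.INTER_CUBIC)
a=np.hstack([f(t,172,190,90,67*1+8),f(t,325,190,90,67)])
b=np.hstack([f(s,290,150,90,75),f(s,170,200,80,80)])
cv2.imwrite("pics/crop1.png",np.vstack([a,b]))
E
cat > h.py <<'E'
from plant import r
import cv2,numpy as np
def ray(cam,uv,m=None):
    m=m or r.camera_model(cam); K=m['mtx']; R=cv2.Rodrigues(np.array(m['rvec']))[0]; t=np.array(m['tvec'])
    x=(uv[0]-K[0,2])/K[0,0]; y=(uv[1]-K[1,2])/K[1,1]
    if cam=='wrist':
        th=np.hypot(x,y); k=np.sin(th)/max(th,1e-9); d=np.array([x*k,y*k,np.cos(th)])
    else: d=np.array([x,y,1.])
    return -R.T@t, R.T@d
def onz(cam,uv,z,m=None):
    c,d=ray(cam,uv,m); return c+d*(z-c[2])/d[2]
def proj(cam,p,m=None):
    m=m or r.camera_model(cam); K=m['mtx']; R=cv2.Rodrigues(np.array(m['rvec']))[0]
    q=R@np.array(p)+np.array(m['tvec'])
    if cam=='wrist':
        n=np.hypot(q[0],q[1]); th=np.arctan2(n,q[2]); a=q[:2]/n*th
    else: a=q[:2]/q[2]
    return np.array([K[0,0]*a[0]+K[0,2],K[1,1]*a[1]+K[1,2]])
E
```

```text
(no output)
```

View pics/crop1.png

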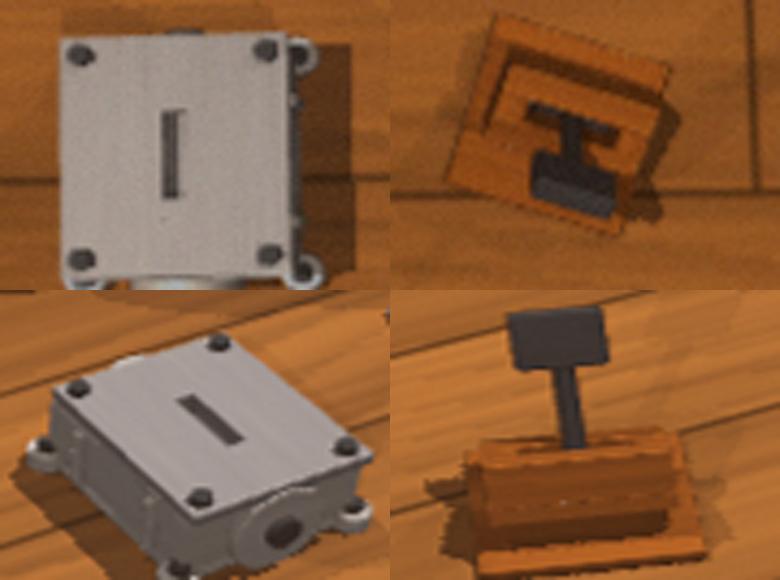

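Run:
```python
from h import *
T=lambda p,k:(172+p[0]/4.3333,190+p[1]/3.8667) if k==0 else (325+(p[0]-390)/4.3333,190+p[1]/4.328)
S=lambda p,k:(290+p[0]/4.3333,150+(p[1]-290)/3.8667) if k==0 else (170+(p[0]-390)/4.875,200+(p[1]-290)/3.625)
P=lambda l,v:print(l,np.round(v,4))
for n,p in dict(c1=(60,40),c2=(287,33),c3=(287,277),c4=(62,284),slotc=(173.5,154),slot_t=(175,110),slot_b=(171,199)).items(): P('top '+n,onz('top',T(p,0),.07)[:2])
for n,p in dict(c1=(52,390),c2=(230,333),c3=(373,457),c4=(195,522),slotc=(210,420),slot_a=(184,400),slot_b=(238,440)).items(): P('scene '+n,onz('scene',S(p,0),.07)[:2])
for n,p in dict(b1=(497,14),b2=(670,70),b3=(617,235),b4=(445,190)).items(): P('rest '+n,onz('top',T(p,1),.01)[:2])
P('keytop top',onz('top',T((573,196),1),.03+.12*np.cos(.44)))
P('keytop l',onz('top',T((533,185),1),.03+.12*np.cos(.44)));P('keytop r',onz('top',T((614,206),1),.03+.12*np.cos(.44)))
P('keygrip scene',onz('scene',S((557,340),1),.03+.101*np.cos(.44)))
P('stem@rest top', onz('scene',S((573,447),1),.057))
P('rb1',onz('scene',S((480,574),1),.006));P('rb2',onz('scene',S((707,555),1),.006))
```

```text
top c1 [0.6427 0.2558]
top c2 [0.6458 0.1236]
top c3 [0.4879 0.1236]
top c4 [0.4847 0.2527]
top slotc [0.5676 0.1892]
top slot_t [0.5962 0.1885]
top slot_b [0.5386 0.1905]
scene c1 [0.4987 0.1214]
scene c2 [0.4966 0.258 ]
scene c3 [0.6513 0.2551]
scene c4 [0.6543 0.1234]
scene slotc [0.5725 0.1902]
scene slot_a [0.5468 0.1882]
scene slot_b [0.5982 0.1931]
rest b1 [ 0.6646 -0.1662]
rest b2 [ 0.6287 -0.271 ]
rest b3 [ 0.5283 -0.2355]
rest b4 [ 0.5567 -0.1319]
keytop top [ 0.5473 -0.1842  0.1386]
keytop l [ 0.5535 -0.163   0.1386]
keytop r [ 0.5418 -0.206   0.1386]
keygrip scene [ 0.5651 -0.1889  0.1214]
stem@rest top [ 0.5971 -0.1996  0.057 ]
rb1 [ 0.6332 -0.2675  0.006 ]
rb2 [ 0.6705 -0.1653  0.006 ]
```

```bash
cat >> h.py <<'E'
from scipy.spatial.transform import Rotation as Ro
def plan(p,yaw=None):
    o=r.observe(); R=Ro.from_euler('xyz',o['eef_rot']).as_matrix()
    d=R.T@(np.array(p)-o['eef_pos'])/.3
    y0=o['eef_rot'][2]; s=0 if yaw is None else -((yaw-y0+np.pi)%(2*np.pi)-np.pi)/np.pi
    print('frac',np.round(d,4),'spin',round(s,4),'rows>=',round(np.linalg.norm(d)*.3/.0417,1),round(abs(s)*180/7.16,1))
E
python3 -c "
from h import *
plan([.47,.19,.28],2.86);plan([.556,-.188,.26],2.86)"
```

```text
frac [-1.1267 -0.5739 -0.1624] spin -0.0558 rows>= 9.2 1.4
frac [-1.9397 -1.5783 -0.0957] spin -0.0558 rows>= 18.0 1.4
```

Emit:
servo_tool(
  series=[
    [-0.12, -0.06, -0.02, -0.007],
    [-0.24, -0.12, -0.04, -0.014],
    [-0.36, -0.18, -0.06, -0.02],
    [-0.48, -0.24, -0.08, -0.028],
    [-0.6, -0.3, -0.1, -0.035],
    [-0.72, -0.36, -0.11, -0.04],
    [-0.84, -0.42, -0.13, -0.05],
    [-0.96, -0.48, -0.15, -0.056],
  ],
  jaw=1,
)

```text
time: 1.47
eef_pos: [0.4383, 0.2355, 0.2767]
eef_rot: [3.141, 0.0, 2.862]
contact_force: [1.4, 0.7, -0.1]
grip_width: 0.0855
```

Run:
```python
from h import *
o=r.observe();print(o['time'],o['eef_pos'],o['eef_rot'],o['joints'])
m=r.camera_model('wrist');im=r.read_camera('wrist');cv2.imwrite('pics/w1.png',im[:,:,::-1])
print(m)
for q in ['cover_mid','housing']: print(q,[(d['at'],d['score'],onz('wrist',d['at'],.07,m)) for d in r.recognise('wrist',q)][:2])
plan([.556,-.188,.26],2.86)
```

```text
1.4667 [0.4382586  0.23554146 0.27671398] [3.14134526e+00 2.74369808e-04 2.86244921e+00] [3.24300847e-01 1.58317750e-01 5.25048216e-03 1.41736275e+00
 4.80009358e-05 6.03444263e-01]
{'mtx': array([[325.1922621 ,   0.        , 281.05653447],
       [  0.        , 325.1922621 , 214.50929208],
       [  0.        ,   0.        ,   1.        ]]), 'rvec': array([-2.29608952, -1.73385175, -0.27559991]), 'tvec': array([-0.34685713, -0.39362011,  0.3138585 ])}
cover_mid [([269.9, 228.7], 0.68, array([0.48420413, 0.20948654, 0.07      ]))]
housing [([266.2, 227.0], 0.68, array([0.48104332, 0.20598579, 0.07      ]))]
frac [-0.7707 -1.2435  0.0551] spin -0.0013 rows>= 10.5 0.0
```

View pics/w1.png

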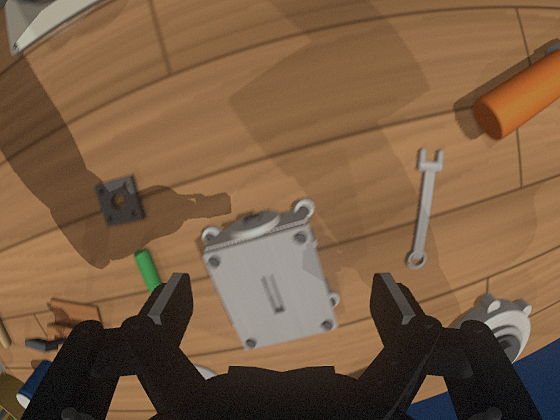

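The wrist view shows the cover with corners near (205,256), (310,226), (338,327) and (247,348), and the slot at about (273,294). The network's points lie too high in the picture.

Run:
```python
from h import *
m=r.camera_model('wrist')
for p in [(205,256),(311,226),(338,327),(247,348),(273,294),(264,276),(283,311)]: print(p,np.round(onz('wrist',p,.07,m),4))
for p in [(.5725,.19,.07),(.5676,.189,.07)]: print(proj('wrist',p,m))
```

```text
(205, 256) [0.4971 0.1226 0.07  ]
(311, 226) [0.4951 0.255  0.07  ]
(338, 327) [0.6475 0.255  0.07  ]
(247, 348) [0.6483 0.1246 0.07  ]
(273, 294) [0.5703 0.1867 0.07  ]
(264, 276) [0.5423 0.1837 0.07  ]
(283, 311) [0.5992 0.1915 0.07  ]
[276.01891527 294.78594638]
[274.13450346 291.82349443]
```

Emit:
servo_tool(
  series=[
    [-0.06, -0.12, 0, 0],
    [-0.12, -0.24, 0, 0],
    [-0.18, -0.36, 0, 0],
    [-0.24, -0.48, 0, 0],
    [-0.3, -0.6, 0, 0],
    [-0.36, -0.72, 0, 0],
    [-0.42, -0.84, 0, 0],
    [-0.48, -0.95, 0, 0],
  ],
)

```text
time: 2.28
eef_pos: [0.4969, -0.0799, 0.2766]
eef_rot: [3.141, 0.001, 2.857]
contact_force: [1.1, 0.1, 0.6]
grip_width: 0.0853
```

Run:
```python
from h import *
plan([.535,-.182,.25],2.86)
```

```text
frac [-0.2173 -0.291   0.0887] spin -0.001 rows>= 2.7 0.0
```

Emit:
servo_tool(
  series=[
    [-0.07, -0.09, 0.03, 0],
    [-0.14, -0.18, 0.06, 0],
    [-0.217, -0.291, 0.089, 0],
    [-0.217, -0.291, 0.089, 0],
    [-0.217, -0.291, 0.089, 0],
    [-0.217, -0.291, 0.089, 0],
    [-0.217, -0.291, 0.089, 0],
    [-0.217, -0.291, 0.089, 0],
  ],
)

```text
time: 2.95
eef_pos: [0.5349, -0.1805, 0.2506]
eef_rot: [3.141, 0.002, 2.858]
contact_force: [0.1, 0.2, 0.3]
grip_width: 0.0852
```

Run:
```python
from h import *
o=r.observe();print(o['eef_pos'],o['eef_rot'])
m=r.camera_model('wrist');im=r.read_camera('wrist');cv2.imwrite('pics/w2.png',im[:,:,::-1])
print({k:v.tolist() for k,v in m.items()})
for q in ['key_grip','key']: print(q,[(d['at'],d['score'],onz('wrist',d['at'],.1214,m)) for d in r.recognise('wrist',q)][:2])
```

```text
[ 0.5348907  -0.18052955  0.25064948] [3.14130745e+00 1.73925937e-03 2.85849425e+00]
{'mtx': [[325.19226210127806, 0.0, 281.0565344679323], [0.0, 325.19226210127806, 214.5092920770965], [0.0, 0.0, 1.0]], 'rvec': [-2.2982524316828807, -1.728396040723567, -0.27605633936670565], 'tvec': [0.024650650199301453, -0.5823488962945645, 0.2240207362893906]}
key_grip [([282.7, 229.1], 0.68, array([ 0.55733472, -0.18509841,  0.1214    ])), ([193.2, 333.3], 0.65, array([ 0.64797612, -0.31243593,  0.1214    ]))]
key [([277.9, 229.3], 0.81, array([ 0.55632471, -0.18928786,  0.1214    ]))]
```

View pics/w2.png

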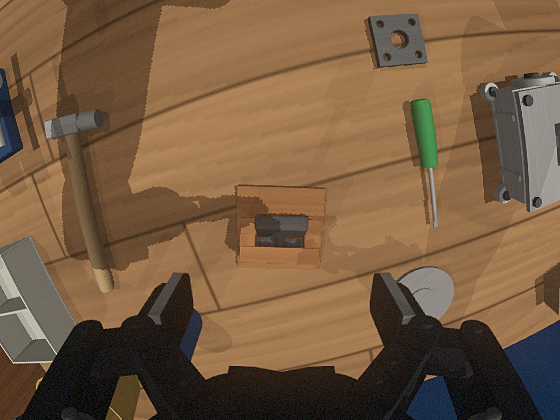

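Run:
```python
from h import *
m=r.camera_model('wrist')
a,b=onz('wrist',(256,215),.1356,m),onz('wrist',(308,218),.1356,m)
print(a,b,np.linalg.norm(a-b)); d=b-a; yaw=np.arctan2(-d[0],d[1]); print('rest yaw',yaw)
c=(a+b)/2; ux=np.array([np.cos(yaw),np.sin(yaw),0])
org=c+ux*.0575; g=org-ux*.101*np.sin(.44); print('origin',org,'grip',g)
a,b=onz('wrist',(237,184),.01,m),onz('wrist',(327,188),.01,m);d=b-a
print('base',np.linalg.norm(d),np.arctan2(-d[0],d[1]),(a+b)/2+ux*.055)
R=.019
for y in(-.28,-.24): print(y)
plan([g[0],g[1],.1214-.019+.004],np.pi+yaw)
plan([g[0],g[1],.16],np.pi+yaw)
```

```text
[ 0.53377201 -0.20223774  0.1356    ] [ 0.54846883 -0.16100794  0.1356    ] 0.04377092171417379
rest yaw -0.34241929596151655
origin [ 0.59528226 -0.20092944  0.1356    ] grip [ 0.55475989 -0.18648478  0.1356    ]
base 0.1098291776594205 -0.3271370778547745 [ 0.595765   -0.20047984  0.01      ]
-0.28
-0.24
frac [-0.0679  0.0011  0.4806] spin 0.0187 rows>= 3.5 0.5
frac [-0.0681  0.0011  0.3019] spin 0.0187 rows>= 2.2 0.5
```

Emit:
servo_tool(
  series=[
    [-0.068, 0.001, 0.1, 0.015],
    [-0.068, 0.001, 0.2, 0.015],
    [-0.068, 0.001, 0.3, 0.015],
    [-0.068, 0.001, 0.4, 0.015],
    [-0.068, 0.001, 0.48, 0.015],
    [-0.068, 0.001, 0.508, 0.015],
    [-0.068, 0.001, 0.508, 0.015],
    [-0.068, 0.001, 0.508, 0.015],
  ],
)

```text
time: 3.77
eef_pos: [0.5552, -0.1865, 0.0991]
eef_rot: [3.141, 0.002, 2.811]
contact_force: [-0.3, -0.3, 0.1]
grip_width: 0.0852
```

Emit:
servo_tool(
  series=[
    [0, 0, 0, 0],
    [0, 0, 0, 0],
    [0, 0, 0, 0],
    [0, 0, 0, 0],
    [0, 0, 0, 0],
    [0, 0, 0, 0],
    [0, 0, 0, 0],
    [0, 0, 0, 0],
  ],
  jaw=0,
)

```text
time: 4.43
eef_pos: [0.5557, -0.1867, 0.1005]
eef_rot: [-3.142, 0.004, 2.811]
contact_force: [-0.9, 0.7, 5.6]
grip_width: 0.0449
```

Run:
```python
from h import *
o=r.observe();print(o)
p=o['eef_pos'];u=np.array([np.cos(-.33),np.sin(-.33),0])
plan(p-u*.027*np.sin(.44)+[0,0,.027*np.cos(.44)])
im=r.read_camera('scene');cv2.imwrite('pics/s1.png',cv2.resize(im[170:300,140:320,::-1],None,fx=4,fy=4,interpolation=cv2.INTER_CUBIC))
```

```text
{'time': 4.4333, 'joints': array([-4.67464615e-01,  3.82661241e-01, -1.38674785e-01,  1.04500125e+00,
        5.94024129e-04, -1.37208859e-01]), 'qvel': array([-1.41138399e-03, -1.65598401e-03,  9.48595421e-04,  4.94287281e-04,
       -3.64587477e-04,  8.47410453e-05]), 'joint_efforts': array([-1.35793341e-01, -5.86896873e+01,  3.01478326e+01, -5.47964014e-01,
       -5.32910333e-02,  5.99943241e-02]), 'eef_pos': array([ 0.55569083, -0.1866587 ,  0.10052116]), 'eef_rot': array([-3.14157119,  0.00449839,  2.81133827]), 'contact_force': array([-0.87893082,  0.73975186,  5.55459941]), 'wrist_torque': array([0.17615639, 0.14426357, 0.04022067]), 'grip_width': 0.044863101606165474}
frac [ 0.038  -0.     -0.0816] spin 0 rows>= 0.6 0.0
```

View pics/s1.png

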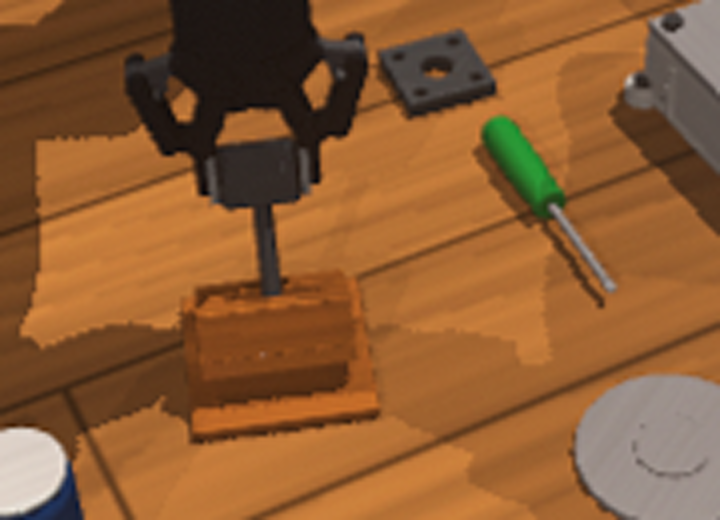

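The grip block is held between the pads (width 45 mm) and the key still leans in the rest. Next I draw it out about 26 mm along its axis. The rest's mouth can then be used to turn it upright about the pinch axis.

Emit:
servo_tool(
  series=[
    [0.009, 0, -0.02, 0],
    [0.018, 0, -0.04, 0],
    [0.027, 0, -0.06, 0],
    [0.037, 0, -0.079, 0],
    [0.037, 0, -0.079, 0],
    [0.037, 0, -0.079, 0],
    [0.037, 0, -0.079, 0],
    [0.037, 0, -0.079, 0],
  ],
  jaw=0,
)

```text
time: 5.15
eef_pos: [0.545, -0.1831, 0.1239]
eef_rot: [3.142, 0.004, 2.811]
contact_force: [-0.7, -0.9, -1.5]
grip_width: 0.0452
```

Emit:
servo_tool(
  series=[
    [-0.017, 0, -0.006, 0],
    [-0.034, 0, -0.012, 0],
    [-0.051, 0, -0.018, 0],
    [-0.068, 0, -0.023, 0],
    [-0.085, 0, -0.028, 0],
    [-0.085, 0, -0.028, 0],
    [-0.085, 0, -0.028, 0],
    [-0.085, 0, -0.028, 0],
  ],
)

```text
time: 5.82
eef_pos: [0.5687, -0.1911, 0.1317]
eef_rot: [3.141, 0.003, 2.811]
contact_force: [-2.2, 1.1, -5.1]
grip_width: 0.0451
```

Run:
```python
from h import *
o=r.observe();print(o['eef_pos'],o['wrist_torque'])
im=r.read_camera('scene');cv2.imwrite('pics/s2.png',cv2.resize(im[170:300,140:320,::-1],None,fx=4,fy=4,interpolation=cv2.INTER_CUBIC))
```

```text
[ 0.56869039 -0.19105555  0.13167051] [0.30554918 0.88912775 0.04786285]
```

View pics/s2.png

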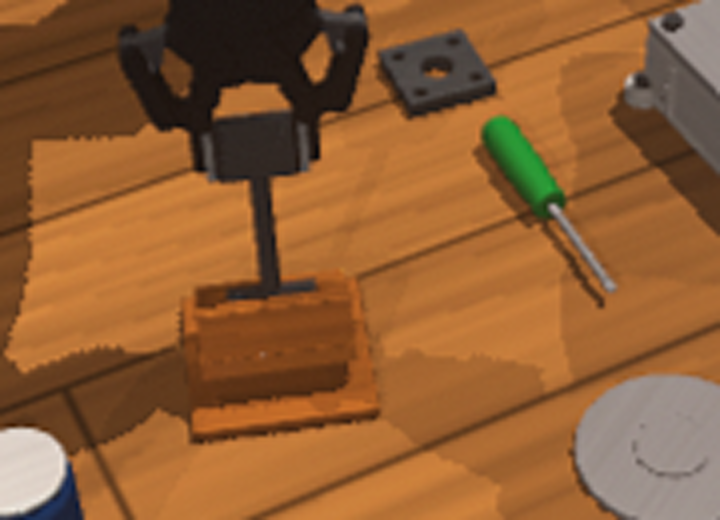

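Emit:
servo_tool(
  series=[
    [-0.012, 0, -0.001, 0],
    [-0.024, 0, -0.003, 0],
    [-0.036, 0, -0.004, 0],
    [-0.048, 0, -0.004, 0],
    [-0.057, 0, -0.004, 0],
    [-0.057, 0, -0.004, 0],
    [-0.057, 0, -0.004, 0],
    [-0.057, 0, -0.004, 0],
  ],
)

```text
time: 6.53
eef_pos: [0.5844, -0.1965, 0.1331]
eef_rot: [3.141, 0.002, 2.811]
contact_force: [-5.3, 1.7, 0.3]
grip_width: 0.0454
```

Run:
```python
from h import *
o=r.observe();print(o['eef_pos'],o['wrist_torque'])
```

```text
[ 0.58442351 -0.19648788  0.13310611] [0.40655135 1.404482   0.02388855]
```

Emit:
servo_tool(
  series=[
    [0.006, 0, -0.013, 0],
    [0.012, 0, -0.03, 0],
    [0.016, 0, -0.08, 0],
    [0.016, 0, -0.16, 0],
    [0.016, 0, -0.2, 0],
    [0.016, 0, -0.2, 0],
    [0.016, 0, -0.2, 0],
    [0.016, 0, -0.2, 0],
  ],
)

```text
time: 7.2
eef_pos: [0.5797, -0.1948, 0.1925]
eef_rot: [3.141, 0.002, 2.811]
contact_force: [0.4, -0.3, -2.5]
grip_width: 0.0448
```

Run:
```python
from h import *
o=r.observe();print(o['eef_pos'],o['eef_rot'],o['wrist_torque'])
a=r.read_camera('scene')[130:270,140:290,::-1]
b=r.read_camera('top')[180:300,300:420,::-1]
f=lambda i:cv2.resize(i,(400,int(400*i.shape[0]/i.shape[1])),interpolation=cv2.INTER_CUBIC)
a,b=f(a),f(b);h=min(len(a),len(b));cv2.imwrite('pics/s3.png',np.hstack([a[:h],b[:h]]))
p=o['eef_pos'];u=np.array([np.cos(-.33),np.sin(-.33),0])
g=p+[0,0,.022]
for t in(-.1,0,.1,.2,.3): # predicted foot centre in scene for lean t (towards robot)
    q=g-.096*np.array([0,0,1])*np.cos(t)+u*.096*np.sin(t); s=proj('scene',q);k=proj('top',q)
    print(t,(s-[140,130])*400/150,(k-[300,180])*400/120)
s=proj('scene',g);print('grip',(s-[140,130])*400/150)
```

```text
[ 0.57967189 -0.19482985  0.1925262 ] [3.14134862e+00 1.95148472e-03 2.81121293e+00] [-0.01306574  0.06646072  0.01620073]
-0.1 [171.04885254 230.29519572] [228.29069649 152.59343973]
0 [171.95083982 238.21414871] [232.14642611 139.89199115]
0.1 [172.77898973 245.4207688 ] [236.26773195 127.11416225]
0.2 [173.52485758 251.84026085] [240.6253918  114.34978624]
0.3 [174.1802652  257.40062953] [245.18919202 101.6887351 ]
grip [163.05182479 153.34343853]
```

View pics/s3.png

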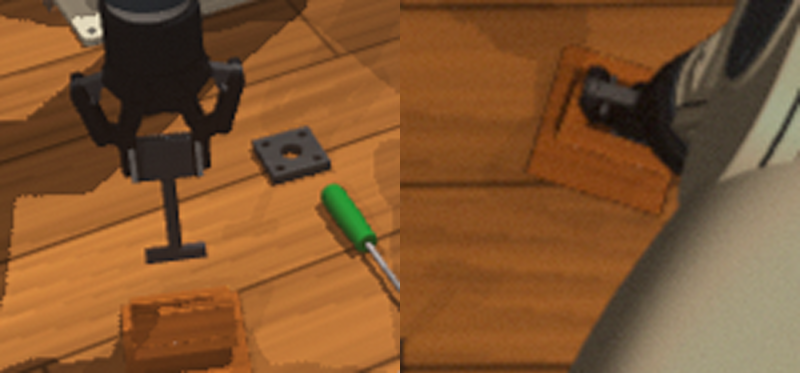

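The key is out and nearly upright. The foot at (176,252) sits about 95 px under the grip, which means a remaining lean of roughly 0.14 rad, the foot away from the robot. I carry it over the slot and check there.

Run:
```python
from h import *
plan([.570,.202,.19],np.pi/2)
```

```text
frac [0.4589 1.2407 0.0069] spin 0.3948 rows>= 9.5 9.9
```

Emit:
servo_tool(
  series=[
    [0.02, 0.06, 0, 0.03],
    [0.06, 0.17, 0, 0.06],
    [0.1, 0.28, 0, 0.1],
    [0.15, 0.4, 0, 0.13],
    [0.19, 0.52, 0, 0.17],
    [0.24, 0.64, 0, 0.2],
    [0.28, 0.76, 0, 0.23],
    [0.32, 0.87, 0, 0.25],
  ],
)

```text
time: 7.97
eef_pos: [0.5727, 0.0854, 0.1913]
eef_rot: [-3.141, -0.0, 2.021]
contact_force: [1.2, 0.0, -2.4]
grip_width: 0.0451
```

Run:
```python
from h import *
plan([.570,.202,.19],np.pi/2)
```

```text
frac [0.3538 0.161  0.0046] spin 0.1433 rows>= 2.8 3.6
```

Emit:
servo_tool(
  series=[
    [0.07, 0.03, 0, 0.03],
    [0.14, 0.065, 0, 0.06],
    [0.21, 0.1, 0, 0.09],
    [0.28, 0.13, 0, 0.12],
    [0.354, 0.161, 0.003, 0.143],
    [0.354, 0.161, 0.003, 0.143],
    [0.354, 0.161, 0.003, 0.143],
    [0.354, 0.161, 0.003, 0.143],
  ],
)

```text
time: 8.63
eef_pos: [0.5697, 0.2018, 0.1897]
eef_rot: [-3.14, 0.0, 1.573]
contact_force: [-0.0, -0.3, -0.7]
grip_width: 0.0448
```

Run:
```python
from h import *
o=r.observe();print(o['eef_pos'],o['eef_rot'])
m=r.camera_model('wrist')
w=r.read_camera('wrist')[:,:,::-1]
b=r.read_camera('scene')[90:240,260:410,::-1]
x0,y0=200,150
cv2.imwrite('pics/w3.png',np.hstack([cv2.resize(w[y0:y0+150,x0:x0+150],(400,400),interpolation=cv2.INTER_CUBIC),cv2.resize(b,(400,400),interpolation=cv2.INTER_CUBIC)]))
import json;json.dump({k:np.array(v).tolist() for k,v in m.items()},open('m3.json','w'))
```

```text
[0.56974719 0.20183202 0.18973247] [-3.14022041e+00  1.82491837e-04  1.57325426e+00]
```

View pics/w3.png

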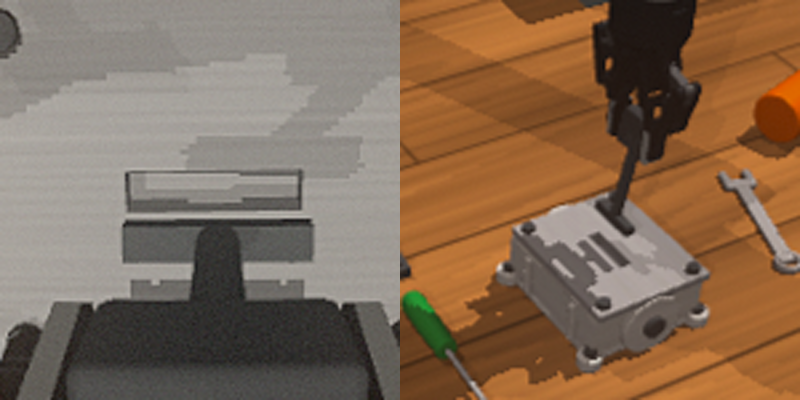

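Run:
```python
from h import *
import json
m={k:np.array(v) for k,v in json.load(open('m3.json')).items()}
px=lambda x,y:(200+x/2.6667,150+y/2.6667)
for p in [(126,171),(303,170),(303,210),(128,210),(215,190)]: print('slot',np.round(onz('wrist',px(*p),.07,m),4))
inv=lambda uv:np.round((uv-[200,150])*2.6667,0)
for dz in (.019,.025):
  g=np.array([.56975,.20183,.18973+dz])
  for t in(0,.05,.1,.15,.2,.25):
    z=np.array([0,np.sin(t),np.cos(t)]);x=np.array([0,np.cos(t),-np.sin(t)]);y=np.array([1,0,0])
    o=g-.101*z
    print(dz,t,[inv(proj('wrist',o+a*.005*x+b*.026*y+c*z,m)).tolist() for a,b,c in[(1,-1,0),(1,-1,.01),(-1,-1,.01),(-1,1,.01)]],'foot bottom',np.round(o,4))
```

```text
slot [0.5403 0.1959 0.07  ]
slot [0.597  0.1965 0.07  ]
slot [0.5975 0.1829 0.07  ]
slot [0.5405 0.1826 0.07  ]
slot [0.5688 0.1896 0.07  ]
0.019 0 [[124.0, 176.0], [120.0, 188.0], [121.0, 223.0], [315.0, 224.0]] foot bottom [0.5698 0.2018 0.1077]
0.019 0.05 [[124.0, 193.0], [120.0, 204.0], [121.0, 239.0], [314.0, 240.0]] foot bottom [0.5698 0.1968 0.1079]
0.019 0.1 [[125.0, 210.0], [121.0, 220.0], [122.0, 255.0], [314.0, 256.0]] foot bottom [0.5698 0.1917 0.1082]
0.019 0.15 [[125.0, 227.0], [121.0, 236.0], [122.0, 272.0], [313.0, 272.0]] foot bottom [0.5698 0.1867 0.1089]
0.019 0.2 [[126.0, 245.0], [122.0, 252.0], [122.0, 288.0], [313.0, 289.0]] foot bottom [0.5698 0.1818 0.1097]
0.019 0.25 [[126.0, 262.0], [122.0, 268.0], [123.0, 304.0], [312.0, 305.0]] foot bottom [0.5698 0.1768 0.1109]
0.025 0 [[121.0, 183.0], [117.0, 195.0], [119.0, 231.0], [317.0, 232.0]] foot bottom [0.5698 0.2018 0.1137]
0.025 0.05 [[122.0, 200.0], [118.0, 212.0], [119.0, 248.0], [317.0, 249.0]] foot bottom [0.5698 0.1968 0.1139]
0.025 0.1 [[123.0, 218.0], [119.0, 228.0], [120.0, 264.0], [316.0, 265.0]] foot bottom [0.5698 0.1917 0.1142]
0.025 0.15 [[123.0, 236.0], [119.0, 245.0], [120.0, 281.0], [315.0, 282.0]] foot bottom [0.5698 0.1867 0.1149]
0.025 0.2 [[123.0, 253.0], [119.0, 261.0], [120.0, 298.0], [315.0, 298.0]] foot bottom [0.5698 0.1818 0.1157]
0.025 0.25 [[124.0, 271.0], [120.0, 278.0], [120.0, 314.0], [315.0, 315.0]] foot bottom [0.5698 0.1768 0.1169]
```

The foot's underside is at about (0.569, 0.189), right over the slot centre (0.569, 0.1895), and the lean is about 0.12 rad. That fits the slot, so I go down with the foot into it.

Emit:
servo_tool(
  series=[
    [0, 0, 0.03, 0],
    [0, 0, 0.06, 0],
    [0, 0, 0.09, 0],
    [0, 0, 0.11, 0],
    [0, 0, 0.125, 0],
    [0, 0, 0.14, 0],
    [0, 0, 0.155, 0],
    [0, 0, 0.155, 0],
  ],
)

```text
time: 9.4
eef_pos: [0.5696, 0.2012, 0.1427]
eef_rot: [-3.14, 0.0, 1.572]
contact_force: [-0.2, 0.6, -1.6]
grip_width: 0.0451
```

Emit:
servo_tool(
  series=[
    [-0.01, 0, 0, 0],
    [-0.02, 0, 0, 0],
    [-0.03, 0, 0, 0],
    [-0.04, 0, 0, 0],
    [-0.05, 0, 0, 0],
    [-0.06, 0, 0, 0],
    [-0.066, 0, 0, 0],
    [-0.066, 0, 0, 0],
  ],
)

```text
time: 10.07
eef_pos: [0.5699, 0.1823, 0.1437]
eef_rot: [-3.141, -0.003, 1.572]
contact_force: [-1.0, 5.6, 1.8]
grip_width: 0.045
```

Run:
```python
from h import *
o=r.observe();print(o['eef_pos'],o['contact_force'],o['wrist_torque'])
```

```text
[0.56987492 0.18231966 0.14369268] [-1.01998386  5.56442897  1.82045579] [1.7537775  0.23867942 0.12240742]
```

Emit:
servo_tool(
  series=[
    [0.012, 0, 0, 0],
    [0.023, 0, 0, 0],
    [0.023, 0, 0, 0],
    [0.023, 0, 0, 0],
    [0.023, 0, 0, 0],
    [0.023, 0, 0, 0],
    [0.023, 0, 0, 0],
    [0.023, 0, 0, 0],
  ],
)

```text
time: 10.73
eef_pos: [0.5702, 0.1888, 0.144]
eef_rot: [3.141, -0.002, 1.572]
contact_force: [-0.4, -4.5, 3.4]
grip_width: 0.045
```

Run:
```python
from h import *
o=r.observe();print(o['eef_pos'],o['contact_force'],o['wrist_torque'])
m=r.camera_model('wrist')
w=r.read_camera('wrist')[:,:,::-1]
b=r.read_camera('scene')[90:240,260:410,::-1]
x0,y0=200,150
cv2.imwrite('pics/w4.png',np.hstack([cv2.resize(w[y0:y0+150,x0:x0+150],(400,400),interpolation=cv2.INTER_CUBIC),cv2.resize(b,(400,400),interpolation=cv2.INTER_CUBIC)]))
```

```text
[0.57016794 0.18879547 0.14400064] [-0.43872225 -4.50398464  3.41313486] [-1.46969086 -0.13902198  0.12158005]
```

View pics/w4.png

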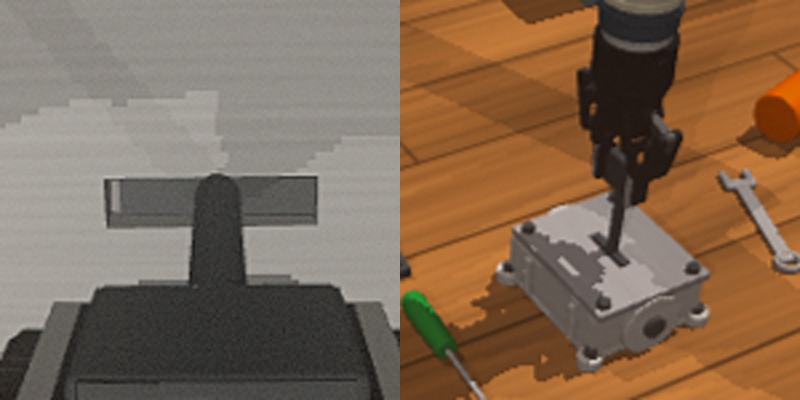

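The foot is in the slot, with a small gap at the left end, and the key is now close to upright. The lateral force changed sign, so it is neutral near y = 0.186. Now I press down to about 26 mm.

Emit:
servo_tool(
  series=[
    [-0.008, -0.005, 0.0, 0],
    [-0.008, -0.005, 0.01, 0],
    [-0.008, -0.005, 0.02, 0],
    [-0.008, -0.005, 0.032, 0],
    [-0.008, -0.005, 0.044, 0],
    [-0.008, -0.005, 0.056, 0],
    [-0.008, -0.005, 0.066, 0],
    [-0.008, -0.005, 0.066, 0],
  ],
)

```text
time: 11.5
eef_pos: [0.5685, 0.1867, 0.1238]
eef_rot: [-3.141, -0.003, 1.572]
contact_force: [-2.1, 0.3, 5.5]
grip_width: 0.045
```

Run:
```python
from h import *
o=r.observe();print(o['eef_pos'],o['contact_force'],o['wrist_torque'])
```

```text
[0.5684537  0.18667682 0.12384954] [-2.06476349  0.29886299  5.51449971] [ 0.02061491  0.47405263 -0.0185142 ]
```

Emit:
servo_tool(
  series=[
    [0, 0, 0.007, 0],
    [0, 0, 0.007, 0],
    [0, 0, 0.007, -0.03],
    [0, 0, 0.007, -0.06],
    [0, 0, 0.007, -0.09],
    [0, 0, 0.007, -0.12],
    [0, 0, 0.007, -0.15],
    [0, 0, 0.007, -0.15],
  ],
)

```text
time: 12.17
eef_pos: [0.5698, 0.187, 0.1232]
eef_rot: [3.137, -0.001, 2.049]
contact_force: [-0.0, -0.7, 12.6]
grip_width: 0.0451
```

Run:
```python
from h import *
o=r.observe();print(o['eef_pos'],o['eef_rot'],o['contact_force'],o['wrist_torque'])
```

```text
[0.56977145 0.18704609 0.12320496] [ 3.13654925e+00 -1.44667336e-03  2.04948361e+00] [-3.20932245e-03 -7.09135280e-01  1.25678889e+01] [-0.11498292  0.04201658  0.03382163]
```

Emit:
servo_tool(
  series=[
    [0, 0, 0, -0.035],
    [0, 0, 0, -0.07],
    [0, 0, 0, -0.105],
    [0, 0, 0, -0.14],
    [0, 0, 0, -0.175],
    [0, 0, 0, -0.21],
    [0, 0, 0, -0.24],
    [0, 0, 0, -0.24],
  ],
)

```text
time: 12.83
eef_pos: [0.5699, 0.1877, 0.1237]
eef_rot: [3.135, 0.003, 2.81]
contact_force: [-0.4, 0.3, 8.0]
grip_width: 0.0451
```

Run:
```python
from h import *
o=r.observe();print(o['eef_pos'],o['eef_rot'],o['contact_force'],o['wrist_torque'])
```

```text
[0.56993763 0.1876744  0.12368736] [3.13547432e+00 2.96957837e-03 2.80991432e+00] [-0.39631092  0.27065539  8.00605698] [ 0.10382144  0.34467235 -0.01587797]
```

Emit:
servo_tool(
  series=[
    [0, 0, 0, -0.035],
    [0, 0, 0, -0.07],
    [0, 0, 0, -0.107],
    [0, 0, 0, -0.107],
    [0, 0, 0, -0.107],
    [0, 0, 0, -0.107],
    [0, 0, 0, -0.107],
    [0, 0, 0, -0.107],
  ],
)

```text
time: 13.5
eef_pos: [0.57, 0.1883, 0.1241]
eef_rot: [3.136, 0.006, -3.137]
contact_force: [-1.0, 2.3, 7.0]
grip_width: 0.0452
```

Emit:
servo_tool(
  series=[
    [0, 0, -0.006, 0],
    [0, 0, -0.012, 0],
    [0, 0, -0.018, 0],
    [0, 0, -0.024, 0],
    [0, 0, -0.028, 0],
    [0, 0, -0.032, 0],
    [0, 0, -0.032, 0],
    [0, 0, -0.032, 0],
  ],
)

```text
time: 14.17
eef_pos: [0.57, 0.1883, 0.1337]
eef_rot: [3.135, 0.006, -3.137]
contact_force: [-0.8, 0.1, 3.6]
grip_width: 0.0451
```

Run:
```python
from h import *
o=r.observe();print(o['eef_pos'],o['eef_rot'],o['contact_force'],o['wrist_torque'])
w=r.read_camera('wrist')[:,:,::-1]
b=r.read_camera('scene')[90:240,260:410,::-1]
cv2.imwrite('pics/w5.png',np.hstack([cv2.resize(w[150:300,200:350],(400,400),interpolation=cv2.INTER_CUBIC),cv2.resize(b,(400,400),interpolation=cv2.INTER_CUBIC)]))
```

```text
[0.57001366 0.18830414 0.13365959] [ 3.13549834  0.00565073 -3.13664303] [-0.84864598  0.12525824  3.63874756] [-0.03493972  0.29629674 -0.01433734]
```

View pics/w5.png

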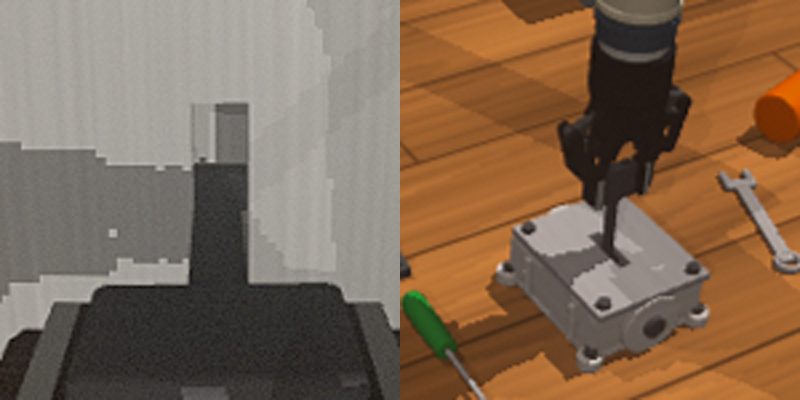

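The foot has been turned crosswise: no foot shows in the slot any more and the key is upright. I lift a little more to feel the lock.

Emit:
servo_tool(
  series=[
    [0, 0, -0.003, 0],
    [0, 0, -0.006, 0],
    [0, 0, -0.009, 0],
    [0, 0, -0.012, 0],
    [0, 0, -0.012, 0],
    [0, 0, -0.012, 0],
    [0, 0, -0.012, 0],
    [0, 0, -0.012, 0],
  ],
)

```text
time: 14.93
eef_pos: [0.5695, 0.1883, 0.1353]
eef_rot: [3.136, 0.003, -3.137]
contact_force: [5.1, 3.5, -21.4]
grip_width: 0.0449
```

Emit:
servo_tool(
  series=[
    [0, 0, 0.006, 0],
    [0, 0, 0.006, 0],
    [0, 0, 0.006, 0],
    [0, 0, 0.006, 0],
    [0, 0, 0.006, 0],
    [0, 0, 0.006, 0],
    [0, 0, 0.006, 0],
    [0, 0, 0.006, 0],
  ],
)

```text
time: 15.6
eef_pos: [0.5698, 0.1883, 0.1338]
eef_rot: [3.136, 0.004, -3.137]
contact_force: [0.2, 1.0, 4.0]
grip_width: 0.0452
```

Emit:
servo_tool(
  series=[
    [0, 0, 0, 0],
    [0, 0, 0, 0],
    [0, 0, 0, 0],
    [0, 0, 0, 0],
    [0, 0, 0, 0],
    [0, 0, 0, 0],
    [0, 0, 0, 0],
    [0, 0, 0, 0],
  ],
  jaw=1,
)

```text
time: 16.27
eef_pos: [0.5698, 0.1884, 0.1338]
eef_rot: [3.136, 0.004, -3.137]
contact_force: [0.3, 1.2, 0.2]
grip_width: 0.0856
```

Emit:
servo_tool(
  series=[
    [0, 0, -0.05, 0],
    [0, 0, -0.1, 0],
    [0, 0, -0.2, 0],
    [0, 0, -0.3, 0],
    [0, 0, -0.4, 0],
    [0.1, 0, -0.45, 0],
    [0.2, 0, -0.45, 0],
    [0.2, 0, -0.45, 0],
  ],
)

```text
time: 16.93
eef_pos: [0.5056, 0.1874, 0.2705]
eef_rot: [3.135, 0.005, -3.136]
contact_force: [0.8, -0.2, 0.6]
grip_width: 0.0855
```

Run:
```python
from h import *
o=r.observe();print(o['eef_pos'],o['eef_rot'],o['contact_force'])
w=r.read_camera('wrist')[:,:,::-1];m=r.camera_model('wrist')
b=r.read_camera('scene')[90:240,260:410,::-1]
c=proj('wrist',(.57,.189,.1),m);print(c);x0,y0=(c-75).astype(int);x0=max(x0,0);y0=max(min(y0,270),0)
print(x0,y0)
cv2.imwrite('pics/w6.png',np.hstack([cv2.resize(w[y0:y0+150,x0:x0+150],(400,400),interpolation=cv2.INTER_CUBIC),cv2.resize(b,(400,400),interpolation=cv2.INTER_CUBIC)]))
for h in(.052+.12,.052+.082,.07): print(h,'wrist',(proj('wrist',(.5695,.189,h),m)-[x0,y0])*2.667,'scene',(proj('scene',(.5695,.189,h))-[260,90])*2.667+[400,0])
```

```text
[0.50559062 0.18742065 0.27049587] [ 3.13518814  0.00463043 -3.13563748] [ 0.78107402 -0.21783076  0.61324713]
[280.6227536  249.94127117]
205 174
0.172 wrist [202.81764724 293.95747839] scene [617.21602748 165.6402783 ]
0.134 wrist [202.16603242 240.40117251] scene [613.13424843 197.4612376 ]
0.07 wrist [201.34648109 172.35403611] scene [606.60485004 248.36348331]
```

View pics/w6.png

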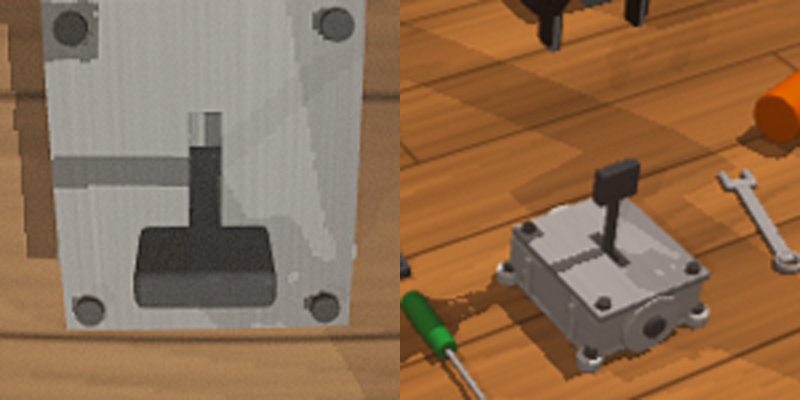

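```bash
python3 -c "
from plant import r
print(r.sign_off())"
```

```text
the job is handed in; nothing more can be done
None
```

The key now stands upright by itself in the cover, foot crosswise to the slot, and the job was handed in at about 17 s of the 58 s allowed.

- **Moves:** The tool cannot tilt, so I pinched the grip across its 46 mm (y) instead of the suggested 14 mm. I used the rest's pocket mouth, then the slot, as a stop to turn the leaning key upright in the pads. I then pushed it down on the pad, gave it a quarter turn, let it rise, released it and moved the gripper away.
- **Lock check:** An upward pull of 21 N before release did not draw the foot out. The arm's height at that point fits the foot being up in the pocket.
- **Position check:** After release, the last pictures showed the key upright, its top within about 6 pixels (enlarged view) of where a locked key should appear. The gripper was clear of everything. I moved nothing near the other loose things and saw none displaced.
- **What disagreed:**
  - The networks' positions for the housing in the wrist view were well off, so I read the corners and slot from the picture instead.
  - The fixed cameras differed by up to 10 mm on the cover's position, so I relied on the wrist camera.
  - The first attempt at straightening left about 0.12 rad of lean, which I corrected in the slot.
  - The force rose briefly to 12.6 N during the turn, more than the pad spring alone would give, and was back to 8 N later in the turn.

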